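# Sweep the dressing-stone stubs off the board into the catch tray

## Task

Sweep the three worn dressing-stone stubs along the raised board with the closed fingers and over its open end into the cream catch tray beside it, so that all three lie in the tray. Only push them gently with the outside of the fingers: do not pinch, press hard on or lift them, and leave the round tin on the board, the whetstone holder, the bottle and the knife where they are.

Things in the scene. Friction and masses are not known exactly. Their poses are not given: they have to be found in the camera images.
- board: Fixed raised light-wood board, 200 mm (its x) by 240 mm (its y), flat top 75 mm above the bench. Origin on the bench under its centre, z up. A lip 8 mm wide and 8 mm high runs along each of the two long sides (at its x = -100..-92 mm and +92..+100 mm); the two ends (its y = -120 and +120 mm) are open and flush. Its yaw is within 15 degrees of the robot's frame.
- tray: Fixed open cream plastic tray standing on the bench against one open end of the board (4 mm gap), at the board's +y end or -y end, turned the same way as the board. 200 mm (its x) by 140 mm (its y), 55 mm high, so its rim is 20 mm below the board's top; walls and floor 4 mm. Origin at the centre of its underside, z up.
- stub_block: Loose grey stone stub, oblong block 36 x 24 x 16 mm (its x, y, z), about 35 g, lying flat on the board at any yaw. Origin at its centre.
- stub_square: Loose grey stone stub, square block 28 x 28 x 18 mm (x, y, z), about 35 g, lying flat on the board at any yaw. Origin at its centre.
- stub_round: Loose grey stone stub, round disc 30 mm across and 16 mm high, about 28 g, lying flat on the board. Origin at its centre, z along its axis.
- tin: Small round metal tin, 36 mm across, 36 mm high, loose, standing on the board along the long side that is farther from the robot, beside the stubs' lanes. To be left alone. Origin at the centre of its underside.
- holder: Pinkish whetstone in a steel holder with orange end clamps, 240 mm (its x) by 70 mm (its y), 58 mm high, loose, 1.4 kg, standing on the bench 39 mm beyond the end of the board that has no tray. To be left alone. Origin at the centre of its underside.
- bottle: Loose translucent white wash bottle, 66 mm across, 180 mm high with its bent spout, standing beyond the board. To be left alone. Origin at the centre of its underside.
- knife: Loose kitchen knife, about 310 mm long (its x, blade to +x), 21 mm high, lying on the bench well to the robot's right of the board. To be left alone. Origin on the bench, 40 mm from the handle's front end towards the blade tip.
Not all that is in view belongs to the job. Leave any blue or red look-alike of the stub_round alone.

How it is judged (in metres and radians):
At the end, for the whole second after the job is handed in: All three stubs rest inside the tray (centres within its walls, under 62 mm above the bench, slower than 20 mm/s; piled or leaning is fine). The tin stands upright within 15 mm, and the whetstone holder, bottle and knife lie within 20 mm, of where they started (x of stub_block in the frame of tray between -0.096 and 0.096 m and y of stub_block in the frame of tray between -0.066 and 0.066 m and z of each of stub_block, stub_square, stub_round in the frame of tray below 0.062 m and linear speed of each of stub_block, stub_square, stub_round below 0.02 m/s and x of stub_square in the frame of tray between -0.096 and 0.096 m and y of stub_square in the frame of tray between -0.066 and 0.066 m and x of stub_round in the frame of tray between -0.096 and 0.096 m and y of stub_round in the frame of tray between -0.066 and 0.066 m and distance of tin from where it was at the start of the episode below 0.015 m and distance of each of holder, bottle, knife from where it was at the start of the episode below 0.02 m and angle between tin's own z axis and vertical below 0.15 rad); the robot touches nothing.
It fails at once if a stub is lifted (its centre rises more than 28 mm above the board's top) (height (world z) of any of stub_block, stub_square, stub_round above 0.103 m).
It fails at once if a stub is pinched or pressed hard (more than 18 N between the fingers and a stub) (contact force between the fingers and stub_block above 18 N or contact force between the fingers and stub_square above 18 N or contact force between the fingers and stub_round above 18 N).
It fails at once if the tin, whetstone holder, bottle or knife is shifted (tin 15 mm, others 20 mm) (distance of tin from where it was at the start of the episode above 0.015 m or distance of any of holder, bottle, knife from where it was at the start of the episode above 0.02 m).
It also fails if it takes over 67 s, if anything falls off the work surface, if the arm or the gripper's body presses on something with over 40 N, if the wrist force passes 120 N, or if a joint passes its speed limit or range.

## Robot

A 7-joint arm with a two-finger parallel gripper is mounted at the origin on the work surface. World frame = base frame: x ahead of the robot, y to its left, z up, the work surface at z = 0. Lengths are in mm, angles in rad, forces in N, time in s.
With the tool pointing down it reaches from about 425 to 1025 mm from the base axis. Payload 9.4 kg.
Tool frame: the origin (TCP) lies at the very end of the fingers, on their centre line; the grasp point (between the pads) lies 19 mm behind it (arm.grasp_offset is the distance from the TCP to the grasp point, in mm); y points along the fingers, x is the direction in which the jaws open and shut, and the axes are right-handed (so a half turn about y gives the same grasp; the last joint's range is limited). The gripper opens to 85 mm and grips with 20 to 120 N. Pads are 22 mm wide; open, the fingers measure 114 mm over their backs; the gripper's body (76 mm by 85 mm) begins 54 mm behind the grasp point. The pads swing forward as they close: fully open they stand 13 mm farther back than shut.
Start: joints at [1.133, 0.599, -0.003, 1.599, 0.002, 0.943, -0.08], TCP at [255.931, -678.324, 210.175] pointing down, gripper open.
Joint ranges: [-2.57, 2.57], [-0.35, 1.97], [-1.29, 1.29], [0.11, 2.56], [-1.05, 4.19], [0.11, 1.86], [-2.63, 2.63]. Speed limits (rad/s): [2.22, 2.22, 3.01, 3.01, 3.14, 3.14, 3.14].

## Interface

Orientations are given as a rotation vector (axis times angle).
In Python, from bench import arm, vision gives the robot as it stands.
- The arm moves only by the tool arm_command, never from a script. Its argument "commands" is a list of rows, each an object with "hand": the closure, from 0 (fully open) to 1 (shut); "travel": the shift along the tool's x, y, z each as a share of 200 mm, from -1 to 1, a list of three; "rot": the turn, a rotation vector about the tool's x, y, z each as a share of pi rad, from -1 to 1, a list of three. In form: [{"hand": hand, "travel": [x, y, z], "rot": [ax, ay, az]}, ...]. A call has 1 to 10 rows; each row is the pose to reach, as a shift and turn from the pose commanded when the call began, along the tool's axes at that moment, turning the shorter way round; what a row does not reach only later rows make up. A row lasts 1/8 s, in which the tool goes at most 62.5 mm and 10.7 degrees, less where a joint would pass 70% of its speed; a pose out of reach is approached as far as the arm can. A call with a number of a shift or a turn outside -1 to 1 is refused whole. A call with a gripper value outside its range is refused whole. The fingers move at their own pace and stop on an object; "grip_force" is the grip in N (left out, the last holds). Time passes only in rows, so rows that repeat a pose let the fingers close. It gives the time, the measured TCP pose, the force and the opening at its end, in the units of the state.
- arm.sense(): the state, without advancing time (a new reading comes with each control period).
- vision.get_image(name): name is "side" or "top" or "wrist"; returns (picture, depth): 384x512x3 uint8, red, green, blue; 384x512 float32, mm along the optical axis (not along the pixel's ray), 0 where there is no reading.
- vision.camera_info(name): a dict with "fx", "fy", "cx", "cy" (pixels), "pose" (4x4, takes a point from camera to world coordinates). Camera axes: x right, y down, z forward; pixel columns grow to the right and rows downward; lengths in mm; the calibration is good to about 2 mm. A picture is of the moment at which its call begins: read the wrist's pose just before it. camera_info takes no time and is no camera call; for the wrist camera it gives the pose at the moment of the call.
- arm.job_done(): hands the job in, once; it reports no verdict.
The state is a dict: "t": time; "qpos": joint angles; "qd": joint speeds; "effort": joint torques, N m; "tool_pos": TCP position; "ee_rot": TCP orientation; "force": force on the tool from outside, world axes, zero at the start; "wrist_torque": the same for the moment, N m; "width": opening from 0.0 (shut) to 1.0 (fully open).
Only numpy, scipy, OpenCV 4.12 (cv2) and the standard library are available. Lean on these libraries where they do the work, as an engineer would, in place of code of your own. Each camera call takes 0.05 s, during which the arm holds its last target. There are 200 camera calls.

## Working session

There is one attempt and no reset: what is moved stays moved. The work goes in short steps, Python scripts to look and compute and a tool call to move; the robot and the scene stay as the last step left them, time stands still between calls to the robot, and variables do not carry over. Pictures are saved under pics/ and viewed, about 8 in all and at most 12, crops included, and the job is handed in when it is done.

Besides the shell and the picture viewer there is one more tool, called after "Emit:" as name(argument=value, ...), one argument or row to a line, values as JSON. arm_command: Moves the arm, as the interface text tells. Shift numbers are shares of 200 mm and turn numbers shares of pi rad, none past 1 either way. Its arguments: {"type":"object","properties":{"commands":{"type":"array","items":{"type":"object","properties":{"hand":{"type":"number"},"travel":{"type":"array","items":{"type":"number","minimum":-1,"maximum":1}},"rot":{"type":"array","items":{"type":"number","minimum":-1,"maximum":1}}}}},"grip_force":{"type":"number"}},"required":["commands"]}

```bash
mkdir -p pics; cat > h.py <<'E'
from bench import arm, vision
import numpy as np, cv2
def grab(n):
    i=vision.camera_info(n); im,d=vision.get_image(n)
    np.savez(f'{n}.npz',im=im,d=d,pose=i['pose'],k=[i['fx'],i['fy'],i['cx'],i['cy']]); return im,d
def load(n):
    z=np.load(f'{n}.npz'); return z['im'],z['d'],z['pose'],z['k']
def cloud(n):
    im,d,P,k=load(n); v,u=np.indices(d.shape)
    p=np.stack([(u-k[2])/k[0]*d,(v-k[3])/k[1]*d,d],-1)
    w=p@P[:3,:3].T+P[:3,3]; w[d==0]=np.nan; return im,w
E
python3 - <<'E'
from h import *
for n in('top','side'):
    im,d=grab(n); cv2.imwrite(f'pics/{n}0.png',cv2.resize(im[:,:,::-1],(800,600)))
    P=load(n)[2]; print(n,P[:3,3].round(),load(n)[3].round(1))
s=arm.sense(); print(s['t'],s['tool_pos'],s['ee_rot'],s['force'])
E
```

```text
top [ 463. -126.  984.] [390.  390.  250.3 192. ]
side [147. 375. 545.] [353.6 353.6 253.3 189.6]
0.1 [ 255.75738441 -677.91756554  209.40270765] [-1.35782909  0.94037545 -0.93839181] [-0.52301504  0.34006918  0.27549275]
```

View pics/top0.png

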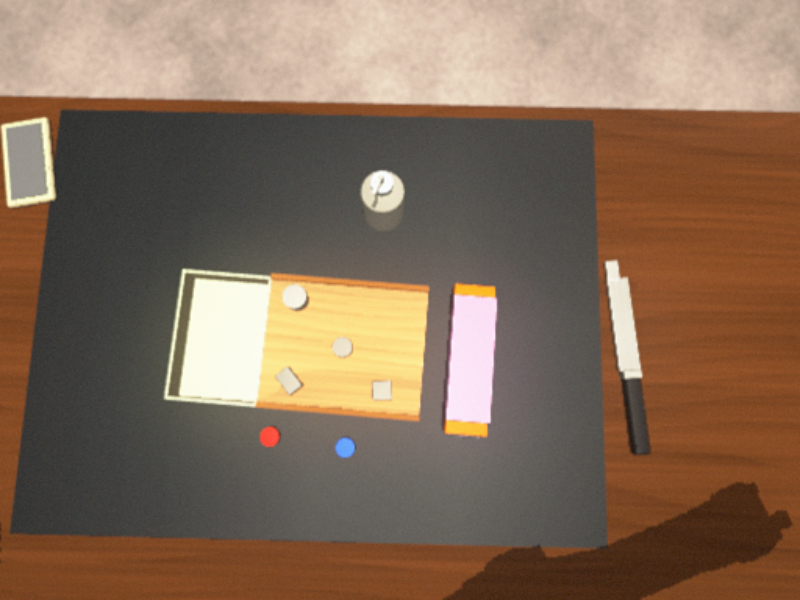

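The top view is up = +x, left = +y. The grey block stub is at (289,380), the round one at (342,347) and the square at (382,390). The tin is at (294,297), and the tray is on the left (the board's +y end). Possible mix-ups are the red disc (269,436), the blue disc (344,447), both on the bench, and the tin; I'll leave all three alone. Next I'll measure and take a close crop.

```bash
python3 - <<'E'
from h import *
from scipy import ndimage as N
from scipy.spatial.transform import Rotation as R
im,w=cloud('top')
z=w[...,2]
v,u=np.indices(z.shape)
roi=(u>160)&(u<280)&(v>165)&(v<275)
b=roi&(abs(z-75)<4)
pts=w[b][:,:2].astype(np.float32)
print('board z',np.median(z[b]),b.sum())
l,n=N.label(roi&(abs(z-75)<9)); 
k=np.argmax(N.sum(l>0,l,range(1,n+1)))+1
m=(l==k)
r=cv2.minAreaRect(w[N.binary_fill_holes(m)|m][:,:2].astype(np.float32)); print('boardrect',r,cv2.boxPoints(r).round())
l,n=N.label(roi&(z>83.5)&(z<130))
for i in range(1,n+1):
    q=w[l==i]
    if len(q)<25: continue
    vv,uu=np.where(l==i)
    print(len(q),'px',uu.mean()*800/512,vv.mean()*600/384,'med',np.median(q,0).round(1),cv2.minAreaRect(q[:,:2].astype(np.float32)))
for name,(a,c) in dict(tl=(182,271),bl=(166,398),tr=(269,277),br=(256,404),h1=(457,288),h2=(448,432),h3=(494,290),bd_tr=(427,290),bd_br=(418,416),bd_tl=(273,279),bd_bl=(260,405)).items():
    print(name,w[int(c*.64),int(a*.64)].round())
s=arm.sense(); print(R.from_rotvec(s['ee_rot']).as_matrix().round(3),s['width'])
c=im[165:275,100:330,::-1]; cv2.imwrite('pics/crop0.png',cv2.resize(c,None,fx=3.4,fy=3.4,interpolation=2))
E
```

```text
board z 74.54605663812453 7286
boardrect ((437.5211486816406, -166.0465087890625), (0.0, 1.1474075317382812), 0.0) [[ 438. -165.]
 [ 438. -167.]
 [ 438. -167.]
 [ 438. -165.]]
210 px 294.6800595238095 297.53720238095235 med [610.5  18.3 110. ] ((610.9072875976562, 18.8889217376709), (33.92595291137695, 33.00806427001953), 89.4887924194336)
134 px 342.03591417910445 346.9216417910448 med [541.4 -51.6  90.3] ((541.5400390625, -51.65833282470703), (27.940473556518555, 27.82899284362793), 2.461345911026001)
172 px 288.390261627907 380.68677325581393 med [489.7  24.8  90.3] ((490.21783447265625, 25.47952651977539), (35.877445220947266, 24.541446685791016), 39.674217224121094)
158 px 381.45767405063293 390.3579905063291 med [ 479.3 -110.8   92.4] ((479.2188720703125, -110.64242553710938), (26.9466495513916, 27.352739334106445), 1.3300098180770874)
tl [670. 226.  -1.]
bl [463. 215.  53.]
tr [651.  69.  56.]
br [457.  80.  55.]
h1 [ 643. -224.   43.]
h2 [ 421. -211.   40.]
h3 [ 642. -282.   43.]
bd_tr [ 632. -175.   82.]
bd_br [ 445. -164.   80.]
bd_tl [643.  58.  85.]
bd_bl [455.  66.  84.]
[[ 0.353 -0.001  0.936]
 [-0.936  0.001  0.353]
 [-0.001 -1.    -0.   ]] 1.0001599219349468
```

View pics/crop0.png

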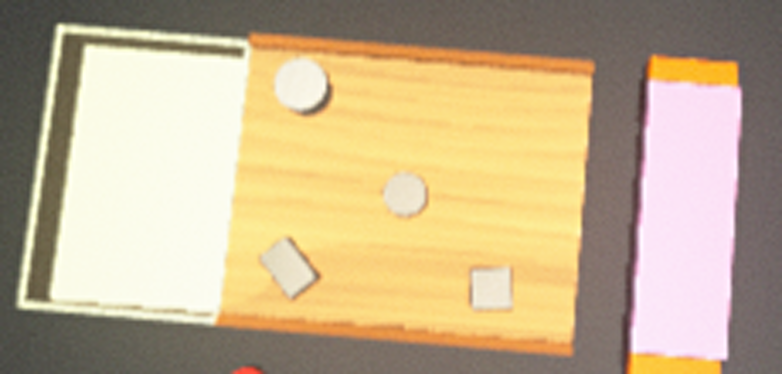

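Emit:
arm_command(
  commands=[
    {"hand": 1, "travel": [-0.4, 0, 0.34], "rot": [0, -0.12, 0]},
    {"hand": 1, "travel": [-0.8, 0, 0.68], "rot": [0, -0.24, 0]},
    {"hand": 1, "travel": [-1, 0, 0.85], "rot": [0, -0.368, 0]},
    {"hand": 1, "travel": [-1, 0, 0.85], "rot": [0, -0.368, 0]},
    {"hand": 1, "travel": [-1, 0, 0.85], "rot": [0, -0.368, 0]},
    {"hand": 1, "travel": [-1, 0, 0.85], "rot": [0, -0.368, 0]},
    {"hand": 1, "travel": [-1, 0, 0.85], "rot": [0, -0.368, 0]},
    {"hand": 1, "travel": [-1, 0, 0.85], "rot": [0, -0.368, 0]},
    {"hand": 1, "travel": [-1, 0, 0.85], "rot": [0, -0.368, 0]},
  ],
  grip_force=30,
)

```text
t: 1.23
tool_pos: [344.2, -431.4, 210.0]
ee_rot: [-1.57, 0.045, -0.044]
force: [0.8, 0.4, 0.3]
width: 0.001
```

Emit:
arm_command(
  commands=[
    {"hand": 1, "travel": [0.2, 0, 0.3]},
    {"hand": 1, "travel": [0.4, 0, 0.6]},
    {"hand": 1, "travel": [0.61, 0, 0.9]},
    {"hand": 1, "travel": [0.61, 0, 1]},
    {"hand": 1, "travel": [0.61, 0, 1]},
  ],
)

```text
invalid input
```

Emit:
arm_command(
  commands=[
    {"hand": 1, "travel": [0, 0, 0.3]},
    {"hand": 1, "travel": [0, 0, 0.6]},
    {"hand": 1, "travel": [0, 0, 0.85]},
    {"hand": 1, "travel": [0, 0, 1]},
    {"hand": 1, "travel": [0, 0, 1]},
    {"hand": 1, "travel": [0, 0.2, 1]},
    {"hand": 1, "travel": [0, 0.4, 1]},
    {"hand": 1, "travel": [0, 0.55, 1]},
    {"hand": 1, "travel": [0, 0.55, 1]},
  ],
)

```text
invalid input
```

```bash
python3 - <<'E'
from h import *
s=arm.sense(); print(s['t'],s['tool_pos'],s['ee_rot'])
im,d=grab('side'); cv2.imwrite('pics/s1.png',cv2.resize(im[:,:,::-1],(800,600),interpolation=2))
E
```

```text
1.225 [ 344.18560296 -431.37155901  210.02204113] [-1.57018528  0.04480005 -0.04445329]
```

View pics/s1.png

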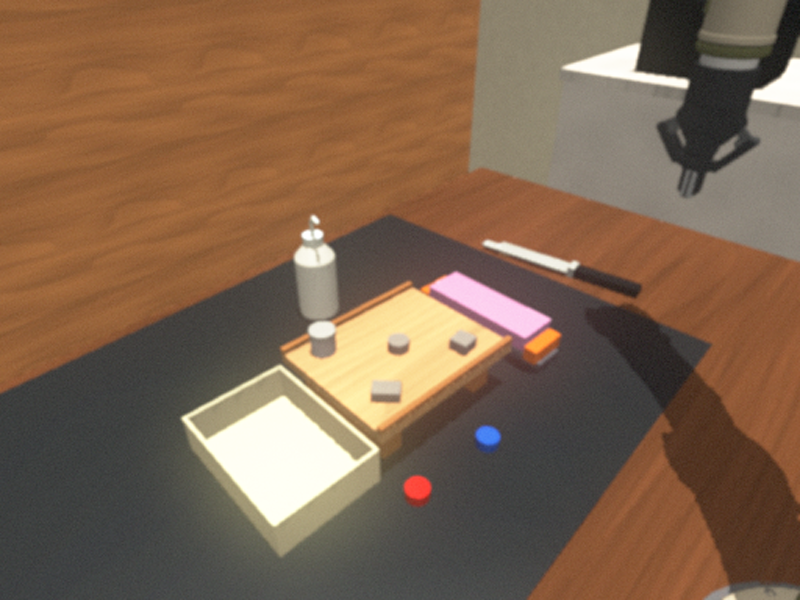

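The two moves were refused because they had no "rot" field. The side view confirms the layout and shows the fingers are shut. I'll resend with "rot".

Emit:
arm_command(
  commands=[
    {"hand": 1, "travel": [0.2, 0, 0.3], "rot": [0, 0, 0]},
    {"hand": 1, "travel": [0.4, 0, 0.6], "rot": [0, 0, 0]},
    {"hand": 1, "travel": [0.61, 0, 0.9], "rot": [0, 0, 0]},
    {"hand": 1, "travel": [0.61, 0, 1], "rot": [0, 0, 0]},
    {"hand": 1, "travel": [0.61, 0, 1], "rot": [0, 0, 0]},
  ],
)

```text
t: 1.9
tool_pos: [479.0, -234.0, 210.4]
ee_rot: [-1.569, 0.037, -0.039]
force: [-0.4, -0.1, 0.8]
width: -0.003
```

Emit:
arm_command(
  commands=[
    {"hand": 1, "travel": [0, 0, 0.3], "rot": [0, 0, 0]},
    {"hand": 1, "travel": [0, 0, 0.6], "rot": [0, 0, 0]},
    {"hand": 1, "travel": [0, 0, 0.85], "rot": [0, 0, 0]},
    {"hand": 1, "travel": [0, 0, 1], "rot": [0, 0, 0]},
    {"hand": 1, "travel": [0, 0, 1], "rot": [0, 0, 0]},
    {"hand": 1, "travel": [0, 0.2, 1], "rot": [0, 0, 0]},
    {"hand": 1, "travel": [0, 0.4, 1], "rot": [0, 0, 0]},
    {"hand": 1, "travel": [0, 0.55, 1], "rot": [0, 0, 0]},
    {"hand": 1, "travel": [0, 0.55, 1], "rot": [0, 0, 0]},
  ],
)

```text
t: 3.02
tool_pos: [486.4, -40.0, 98.5]
ee_rot: [-1.571, 0.047, -0.041]
force: [-0.1, 0.4, 1.0]
width: 0.002
```

```bash
python3 - <<'E'
from h import *
s=arm.sense(); print(s['t'],s['tool_pos'],s['ee_rot'])
im,d=grab('side'); c=im[170:310,170:360,::-1]; cv2.imwrite('pics/s2.png',cv2.resize(c,None,fx=4,fy=4,interpolation=2))
E
```

```text
3.025 [486.3849236  -40.01770575  98.54210748] [-1.57122803  0.04735359 -0.04062936]
```

View pics/s2.png

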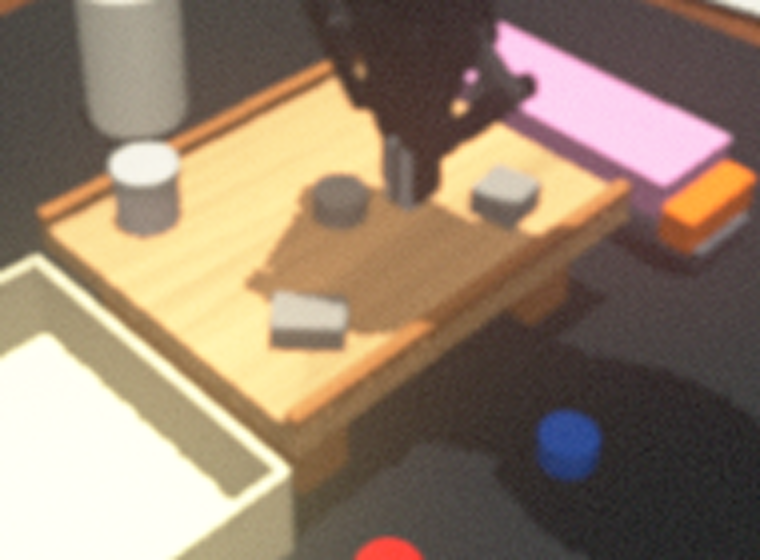

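The shut finger sits in the lane between the square and the block, 98 mm up. I'll lower it and start pushing the block slowly.

Emit:
arm_command(
  commands=[
    {"hand": 1, "travel": [0, 0.05, 0], "rot": [0, 0, 0]},
    {"hand": 1, "travel": [0, 0.085, 0], "rot": [0, 0, 0]},
    {"hand": 1, "travel": [0, 0.085, 0.05], "rot": [0, 0, 0]},
    {"hand": 1, "travel": [0, 0.085, 0.09], "rot": [0, 0, 0]},
    {"hand": 1, "travel": [0, 0.085, 0.12], "rot": [0, 0, 0]},
    {"hand": 1, "travel": [0, 0.085, 0.15], "rot": [0, 0, 0]},
    {"hand": 1, "travel": [0, 0.085, 0.18], "rot": [0, 0, 0]},
    {"hand": 1, "travel": [0, 0.085, 0.21], "rot": [0, 0, 0]},
    {"hand": 1, "travel": [0, 0.085, 0.24], "rot": [0, 0, 0]},
    {"hand": 1, "travel": [0, 0.085, 0.27], "rot": [0, 0, 0]},
  ],
)

```text
t: 4.32
tool_pos: [490.7, 16.0, 83.2]
ee_rot: [-1.57, 0.042, -0.042]
force: [-0.5, 0.5, -0.7]
width: -0.002
```

```bash
python3 - <<'E'
from h import *
s=arm.sense(); print(s['t'],s['tool_pos'],s['force'])
im,d=grab('side'); c=im[170:340,110:300,::-1]; cv2.imwrite('pics/s3.png',cv2.resize(c,None,fx=3.5,fy=3.5,interpolation=2))
E
```

```text
4.325 [490.6810174   15.98039185  83.15479442] [-0.49470184  0.47259305 -0.74147383]
```

View pics/s3.png

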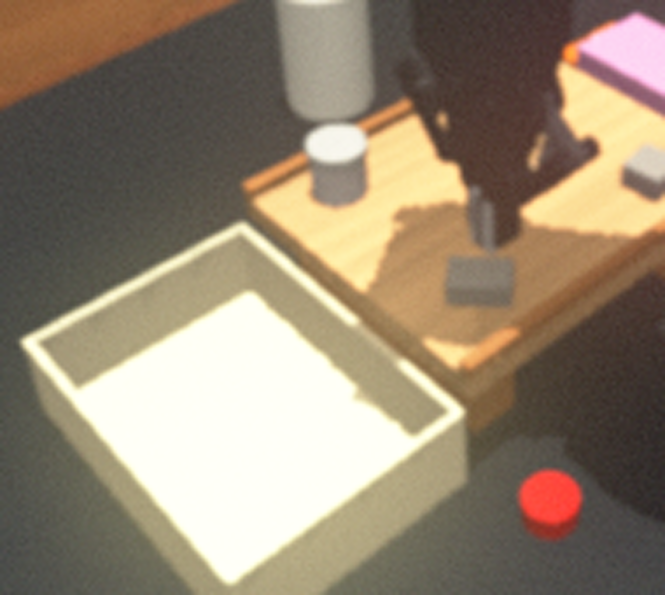

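The block is in contact and moving straight towards the open end. I'll keep going at about 48–56 mm/s.

Emit:
arm_command(
  commands=[
    {"hand": 1, "travel": [0, 0.01, 0.03], "rot": [0, 0, 0]},
    {"hand": 1, "travel": [0, 0.01, 0.06], "rot": [0, 0, 0]},
    {"hand": 1, "travel": [0, 0.01, 0.09], "rot": [0, 0, 0]},
    {"hand": 1, "travel": [0, 0.01, 0.12], "rot": [0, 0, 0]},
    {"hand": 1, "travel": [0, 0.01, 0.15], "rot": [0, 0, 0]},
    {"hand": 1, "travel": [0, 0.01, 0.18], "rot": [0, 0, 0]},
    {"hand": 1, "travel": [0, 0.01, 0.21], "rot": [0, 0, 0]},
    {"hand": 1, "travel": [0, 0.01, 0.24], "rot": [0, 0, 0]},
    {"hand": 1, "travel": [0, 0.01, 0.27], "rot": [0, 0, 0]},
    {"hand": 1, "travel": [0, 0.01, 0.3], "rot": [0, 0, 0]},
  ],
)

```text
t: 5.62
tool_pos: [493.9, 75.9, 81.2]
ee_rot: [-1.57, 0.042, -0.042]
force: [0.1, 0.0, -0.3]
width: -0.004
```

Emit:
arm_command(
  commands=[
    {"hand": 1, "travel": [0, 0, 0.03], "rot": [0, 0, 0]},
    {"hand": 1, "travel": [0, 0, 0.06], "rot": [0, 0, 0]},
    {"hand": 1, "travel": [0, 0, 0.09], "rot": [0, 0, 0]},
    {"hand": 1, "travel": [0, 0, 0.12], "rot": [0, 0, 0]},
    {"hand": 1, "travel": [0, 0, 0.15], "rot": [0, 0, 0]},
    {"hand": 1, "travel": [0, 0, 0.15], "rot": [0, 0, 0]},
    {"hand": 1, "travel": [0, -0.2, 0.15], "rot": [0, 0, 0]},
    {"hand": 1, "travel": [0, -0.4, 0.15], "rot": [0, 0, 0]},
  ],
)

```text
t: 6.62
tool_pos: [495.0, 105.2, 161.8]
ee_rot: [-1.571, 0.043, -0.041]
force: [0.1, 0.1, 0.7]
width: 0.001
```

```bash
python3 - <<'E'
from h import *
s=arm.sense(); print(s['t'],s['tool_pos'],s['force'])
im,d=grab('side'); c=im[170:360,90:330,::-1]; cv2.imwrite('pics/s4.png',cv2.resize(c,None,fx=3,fy=3,interpolation=2))
E
```

```text
6.625 [495.02875381 105.24568085 161.75129017] [0.05810549 0.0854019  0.66553927]
```

View pics/s4.png

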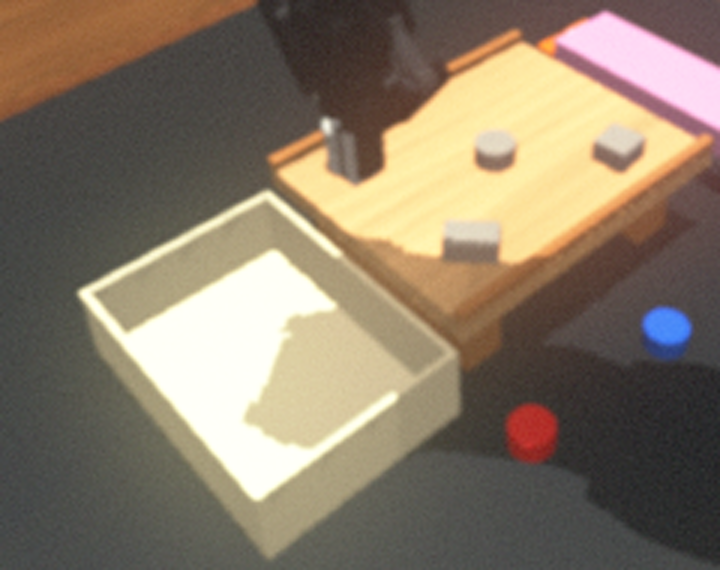

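The block is still on the board, so the finger missed it or passed over it. I'll check where the finger really is against the stubs.

```bash
python3 - <<'E'
from h import *
from scipy import ndimage as N
def proj(n,p):
    _,_,P,k=load(n); c=P[:3,:3].T@(np.array(p)-P[:3,3]); return c[0]/c[2]*k[0]+k[2],c[1]/c[2]*k[1]+k[3]
a=proj('side',(490.7,16,83)); print('s3 expected tip in crop',(a[0]-110)*3.5,(a[1]-170)*3.5)
a=proj('side',(495,105.2,161.8)); print('s4 tip',(a[0]-90)*3,(a[1]-170)*3)
a=proj('side',(490,25,91)); print('block top old in s4',(a[0]-90)*3,(a[1]-170)*3)
grab('top'); im,w=cloud('top'); z=w[...,2]; v,u=np.indices(z.shape)
roi=(u>100)&(u<280)&(v>165)&(v<275)
l,n=N.label(roi&(z>83.5)&(z<130))
for i in range(1,n+1):
    q=w[l==i]
    if len(q)>40: print(len(q),np.median(q,0).round(1),cv2.minAreaRect(q[:,:2].astype(np.float32)))
# lowest finger points
im,w=cloud('side') ; 
m=(w[...,2]>120)&(w[...,2]<185)&(abs(w[...,1]-105)<45)&(abs(w[...,0]-510)<90)
q=w[m]; 
for a in range(120,185,8):
    s=q[(q[:,2]>=a)&(q[:,2]<a+8)]
    if len(s): print(a,len(s),s.min(0).round(),s.max(0).round())
print(arm.sense()['qpos'])
E
```

```text
s3 expected tip in crop 493.2176732763328 268.8758461768748
s4 tip 362.7684852051627 202.36488014353029
block top old in s4 473.54007991961396 228.79270649622526
210 [610.6  18.  110.3] ((610.8797607421875, 18.824901580810547), (32.6164665222168, 34.20968246459961), 4.03087854385376)
134 [541.3 -51.7  90.3] ((541.4435424804688, -51.66036605834961), (27.93916893005371, 27.857864379882812), 2.4903805255889893)
173 [489.8  24.9  90.2] ((490.39361572265625, 25.27665138244629), (35.53118133544922, 23.877090454101562), 40.15919876098633)
158 [ 479.3 -110.8   92.4] ((479.21875, -110.65594482421875), (26.947404861450195, 27.326011657714844), 1.3328372240066528)
176 6 [488. 101. 182.] [489. 112. 184.]
184 1 [487. 110. 185.] [487. 110. 185.]
[-0.06135121  0.42408455 -0.35214873  2.12419779  0.24638641  0.62544668
 -0.63931493]
```

The top view shows the block hasn't moved. In the side pictures the shut fingertips end about 13 mm above the reported TCP, so they skimmed over the block's top at 91 mm. I'll go back and lower to TCP z ≈ 70, which puts the tips at about 83.

Emit:
arm_command(
  commands=[
    {"hand": 1, "travel": [0, 0, -0.25], "rot": [0, 0, 0]},
    {"hand": 1, "travel": [0, 0, -0.5], "rot": [0, 0, 0]},
    {"hand": 1, "travel": [0, 0, -0.73], "rot": [0, 0, 0]},
    {"hand": 1, "travel": [0, 0, -0.73], "rot": [0, 0, 0]},
    {"hand": 1, "travel": [0, 0.2, -0.73], "rot": [0, 0, 0]},
    {"hand": 1, "travel": [0, 0.36, -0.73], "rot": [0, 0, 0]},
    {"hand": 1, "travel": [0, 0.41, -0.73], "rot": [0, 0, 0]},
    {"hand": 1, "travel": [0, 0.44, -0.73], "rot": [0, 0, 0]},
    {"hand": 1, "travel": [0, 0.46, -0.73], "rot": [0, 0, 0]},
    {"hand": 1, "travel": [0, 0.46, -0.73], "rot": [0, 0, 0]},
  ],
)

```text
t: 7.98
tool_pos: [487.9, -40.3, 69.6]
ee_rot: [-1.57, 0.042, -0.043]
force: [-0.5, 0.0, 0.0]
width: 0.002
```

```bash
python3 - <<'E'
from h import *
s=arm.sense(); print(s['t'],s['tool_pos'],s['force'])
im,d=grab('side'); c=im[190:290,190:330,::-1]; cv2.imwrite('pics/s5.png',cv2.resize(c,None,fx=5,fy=5,interpolation=2))
_,_,P,k=load('side'); p=s['tool_pos']; 
for q in (p,p+[0,0,13]):
    c=P[:3,:3].T@(q-P[:3,3]); print((c[0]/c[2]*k[0]+k[2]-190)*5,(c[1]/c[2]*k[1]+k[3]-190)*5)
E
```

```text
7.975 [487.94391596 -40.28250797  69.59845426] [-0.54739685  0.04705743  0.013246  ]
406.08781648877965 241.0202848096968
406.8822781430245 216.3299685080024
```

View pics/s5.png

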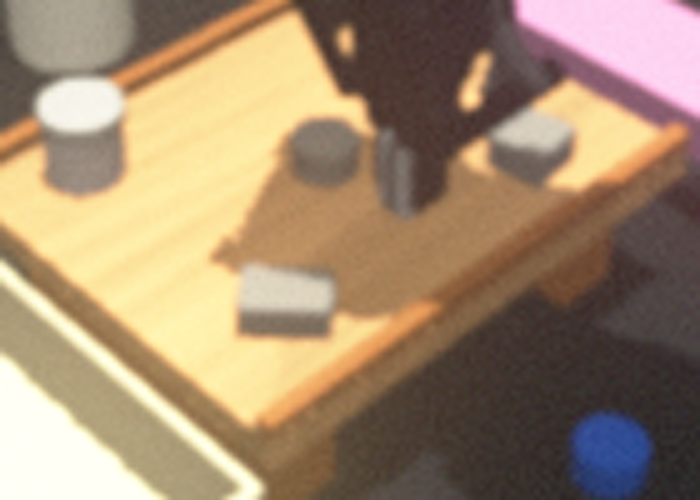

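The finger tip at (405,213) in the crop matches TCP+13 mm, so it is at about 83 mm, in the lane behind the block with no force. Now pushing the block.

Emit:
arm_command(
  commands=[
    {"hand": 1, "travel": [0, 0.01, 0.05], "rot": [0, 0, 0]},
    {"hand": 1, "travel": [0, 0.01, 0.1], "rot": [0, 0, 0]},
    {"hand": 1, "travel": [0, 0.01, 0.13], "rot": [0, 0, 0]},
    {"hand": 1, "travel": [0, 0.01, 0.155], "rot": [0, 0, 0]},
    {"hand": 1, "travel": [0, 0.01, 0.18], "rot": [0, 0, 0]},
    {"hand": 1, "travel": [0, 0.01, 0.205], "rot": [0, 0, 0]},
    {"hand": 1, "travel": [0, 0.01, 0.23], "rot": [0, 0, 0]},
    {"hand": 1, "travel": [0, 0.01, 0.26], "rot": [0, 0, 0]},
    {"hand": 1, "travel": [0, 0.01, 0.29], "rot": [0, 0, 0]},
    {"hand": 1, "travel": [0, 0.01, 0.32], "rot": [0, 0, 0]},
  ],
)

```text
t: 9.28
tool_pos: [491.1, 24.0, 67.1]
ee_rot: [-1.57, 0.042, -0.042]
force: [-0.3, -0.4, 0.8]
width: -0.0
```

```bash
cat > look.py <<'E'
from h import *
import sys
from scipy import ndimage as N
s=arm.sense(); print(s['t'],s['tool_pos'].round(1),s['force'].round(1))
def bf(p): d=np.array(p[:2])-[544,-54]; return (d@[.9986,-.0523]).round(1),(d@[.0523,.9986]).round(1)
print('tcp board',bf(s['tool_pos']))
for n in('top','side'):
    grab(n); im,w=cloud(n); z=w[...,2]
    bx=(w[...,0]-544)*.9986-(w[...,1]+54)*.0523; by=(w[...,0]-544)*.0523+(w[...,1]+54)*.9986
    sat=im.max(2).astype(int)-im.min(2)
    on=(abs(bx)<88)&(by>-118)&(by<135)&(z>82.5)&(z<115)&(sat<60)
    tr=(abs(bx)<93)&(by>131)&(by<256)&(z>9)&(z<100)
    for nm,m in(('board',on),('tray',tr)):
        l,c=N.label(m)
        for i in range(1,c+1):
            q=w[l==i]
            if len(q)>30: print(n,nm,len(q),bf(np.median(q,0)),np.median(q[:,2]).round(),im[l==i].mean(0).round())
if len(sys.argv)>1:
    im=load('side')[0]; c=im[170:360,90:330,::-1]; cv2.imwrite(sys.argv[1],cv2.resize(c,None,fx=3,fy=3,interpolation=2))
E
python3 look.py
```

```text
9.275 [491.1  24.   67.1] [-0.3 -0.4  0.8]
tcp board (np.float64(-56.9), np.float64(75.1))
top board 197 (np.float64(62.8), np.float64(75.7)) 110.0 [237. 232. 218.]
top board 119 (np.float64(-2.5), np.float64(2.6)) 90.0 [242. 232. 211.]
top board 134 (np.float64(-61.5), np.float64(-60.1)) 93.0 [243. 234. 216.]
side board 290 (np.float64(55.8), np.float64(84.4)) 109.0 [195. 188. 176.]
side board 148 (np.float64(-64.4), np.float64(-53.1)) 92.0 [191. 175. 158.]
side board 131 (np.float64(-63.9), np.float64(83.4)) 104.0 [109.  92.  78.]
side board 239 (np.float64(-54.7), np.float64(107.7)) 90.0 [138. 126. 107.]
side tray 357 (np.float64(-43.5), np.float64(131.5)) 34.0 [180. 167. 130.]
```

The block is now moving: its centre is at about y = 104 in the board frame, straight ahead of the finger. I'll push it over the end and rise.

Emit:
arm_command(
  commands=[
    {"hand": 1, "travel": [0, 0, 0.03], "rot": [0, 0, 0]},
    {"hand": 1, "travel": [0, 0, 0.06], "rot": [0, 0, 0]},
    {"hand": 1, "travel": [0, 0, 0.09], "rot": [0, 0, 0]},
    {"hand": 1, "travel": [0, 0, 0.12], "rot": [0, 0, 0]},
    {"hand": 1, "travel": [0, 0, 0.15], "rot": [0, 0, 0]},
    {"hand": 1, "travel": [0, 0, 0.19], "rot": [0, 0, 0]},
    {"hand": 1, "travel": [0, 0, 0.23], "rot": [0, 0, 0]},
    {"hand": 1, "travel": [0, 0, 0.27], "rot": [0, 0, 0]},
    {"hand": 1, "travel": [0, 0, 0.31], "rot": [0, 0, 0]},
    {"hand": 1, "travel": [0, 0, 0.35], "rot": [0, 0, 0]},
  ],
)

```text
t: 10.62
tool_pos: [494.8, 94.1, 67.1]
ee_rot: [-1.57, 0.042, -0.042]
force: [0.0, -0.5, 0.5]
width: 0.003
```

Emit:
arm_command(
  commands=[
    {"hand": 1, "travel": [0, 0, 0.03], "rot": [0, 0, 0]},
    {"hand": 1, "travel": [0, 0, 0.06], "rot": [0, 0, 0]},
    {"hand": 1, "travel": [0, -0.2, 0.06], "rot": [0, 0, 0]},
    {"hand": 1, "travel": [0, -0.4, 0.06], "rot": [0, 0, 0]},
    {"hand": 1, "travel": [0, -0.45, 0.06], "rot": [0, 0, 0]},
  ],
)

```text
t: 11.25
tool_pos: [496.5, 105.8, 159.3]
ee_rot: [-1.569, 0.04, -0.045]
force: [-0.5, 0.1, -0.8]
width: -0.004
```

```bash
python3 look.py pics/s6.png
```

```text
11.25 [496.5 105.8 159.3] [-0.5  0.1 -0.8]
tcp board (np.float64(-55.8), np.float64(157.1))
top board 196 (np.float64(62.8), np.float64(75.5)) 110.0 [239. 234. 220.]
top board 118 (np.float64(-2.4), np.float64(2.6)) 90.0 [244. 234. 213.]
top board 133 (np.float64(-61.6), np.float64(-60.1)) 92.0 [244. 235. 217.]
top tray 121 (np.float64(-48.6), np.float64(164.6)) 26.0 [130. 120. 101.]
side board 149 (np.float64(-65.1), np.float64(-53.0)) 92.0 [197. 178. 161.]
side board 121 (np.float64(-5.7), np.float64(8.0)) 90.0 [208. 189. 167.]
side tray 341 (np.float64(-48.1), np.float64(131.6)) 37.0 [168. 151. 119.]
side tray 235 (np.float64(-52.6), np.float64(172.9)) 26.0 [149. 142. 119.]
```

View pics/s6.png

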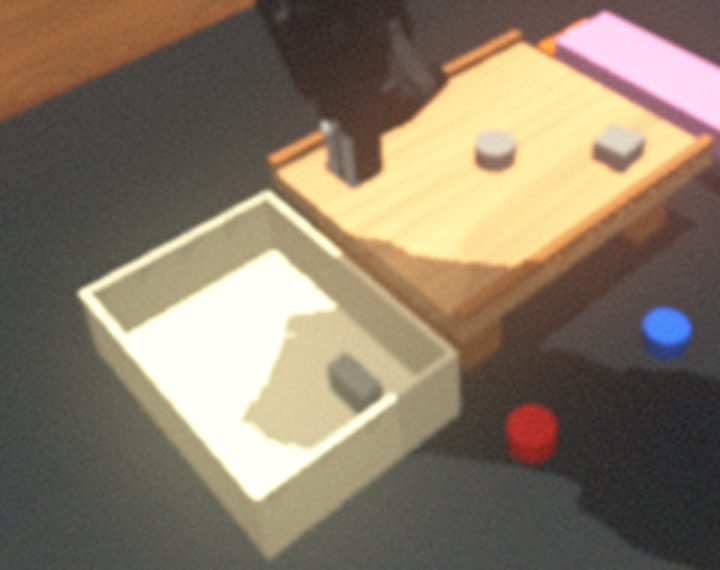

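The block lies in the tray. Next is the round stub at board (-2.5, 2.6): I'll go to board (-2.5, -43) and lower.

Emit:
arm_command(
  commands=[
    {"hand": 1, "travel": [0.07, 0, -0.25], "rot": [0, 0, 0]},
    {"hand": 1, "travel": [0.14, 0, -0.5], "rot": [0, 0, 0]},
    {"hand": 1, "travel": [0.2, 0, -0.75], "rot": [0, 0, 0]},
    {"hand": 1, "travel": [0.266, 0, -1], "rot": [0, 0, 0]},
    {"hand": 1, "travel": [0.266, 0, -1], "rot": [0, 0, 0]},
    {"hand": 1, "travel": [0.266, 0.2, -1], "rot": [0, 0, 0]},
    {"hand": 1, "travel": [0.266, 0.38, -1], "rot": [0, 0, 0]},
    {"hand": 1, "travel": [0.266, 0.43, -1], "rot": [0, 0, 0]},
    {"hand": 1, "travel": [0.266, 0.455, -1], "rot": [0, 0, 0]},
    {"hand": 1, "travel": [0.266, 0.455, -1], "rot": [0, 0, 0]},
  ],
)

```text
t: 12.6
tool_pos: [538.2, -96.8, 66.6]
ee_rot: [-1.57, 0.042, -0.042]
force: [0.2, 0.2, -0.1]
width: -0.002
```

Emit:
arm_command(
  commands=[
    {"hand": 1, "travel": [0, 0, 0.03], "rot": [0, 0, 0]},
    {"hand": 1, "travel": [0, 0, 0.06], "rot": [0, 0, 0]},
    {"hand": 1, "travel": [0, 0, 0.085], "rot": [0, 0, 0]},
    {"hand": 1, "travel": [0, 0, 0.11], "rot": [0, 0, 0]},
    {"hand": 1, "travel": [0, 0, 0.135], "rot": [0, 0, 0]},
    {"hand": 1, "travel": [0, 0, 0.16], "rot": [0, 0, 0]},
    {"hand": 1, "travel": [0, 0, 0.19], "rot": [0, 0, 0]},
    {"hand": 1, "travel": [0, 0, 0.22], "rot": [0, 0, 0]},
    {"hand": 1, "travel": [0, 0, 0.25], "rot": [0, 0, 0]},
    {"hand": 1, "travel": [0, 0, 0.28], "rot": [0, 0, 0]},
  ],
)

```text
t: 13.85
tool_pos: [540.9, -40.7, 66.1]
ee_rot: [-1.57, 0.042, -0.042]
force: [0.1, -0.8, 0.5]
width: -0.002
```

```bash
python3 look.py
```

```text
13.85 [540.9 -40.7  66.1] [ 0.1 -0.8  0.5]
tcp board (np.float64(-3.8), np.float64(13.1))
top board 140 (np.float64(-59.8), np.float64(-59.8)) 93.0 [184. 173. 154.]
top tray 31 (np.float64(-44.2), np.float64(172.6)) 27.0 [211. 203. 175.]
side board 293 (np.float64(56.2), np.float64(84.3)) 109.0 [195. 187. 174.]
side board 271 (np.float64(-8.4), np.float64(30.4)) 91.0 [125. 107.  92.]
side board 150 (np.float64(-65.4), np.float64(-53.2)) 92.0 [154. 136. 123.]
side tray 58 (np.float64(-16.0), np.float64(131.4)) 45.0 [200. 186. 147.]
side tray 293 (np.float64(-52.5), np.float64(131.6)) 32.0 [185. 170. 133.]
side tray 230 (np.float64(-52.9), np.float64(172.6)) 26.0 [206. 201. 173.]
```

Emit:
arm_command(
  commands=[
    {"hand": 1, "travel": [0, 0, 0.03], "rot": [0, 0, 0]},
    {"hand": 1, "travel": [0, 0, 0.06], "rot": [0, 0, 0]},
    {"hand": 1, "travel": [0, 0, 0.09], "rot": [0, 0, 0]},
    {"hand": 1, "travel": [0, 0, 0.12], "rot": [0, 0, 0]},
    {"hand": 1, "travel": [0, 0, 0.15], "rot": [0, 0, 0]},
    {"hand": 1, "travel": [0, 0, 0.18], "rot": [0, 0, 0]},
    {"hand": 1, "travel": [0, 0, 0.21], "rot": [0, 0, 0]},
    {"hand": 1, "travel": [0, 0, 0.24], "rot": [0, 0, 0]},
  ],
)

```text
t: 14.95
tool_pos: [543.5, 7.1, 66.1]
ee_rot: [-1.57, 0.042, -0.042]
force: [0.4, -0.1, 1.1]
width: 0.002
```

```bash
python3 look.py pics/s7.png
```

```text
14.95 [543.5   7.1  66.1] [ 0.4 -0.1  1.1]
tcp board (np.float64(-3.7), np.float64(61.0))
top board 133 (np.float64(-61.6), np.float64(-60.0)) 92.0 [243. 235. 216.]
side board 302 (np.float64(56.0), np.float64(84.2)) 108.0 [175. 168. 156.]
side board 150 (np.float64(-65.3), np.float64(-53.4)) 92.0 [190. 173. 157.]
side board 296 (np.float64(-8.5), np.float64(79.2)) 91.0 [124. 110.  93.]
side tray 375 (np.float64(-45.1), np.float64(131.5)) 33.0 [183. 171. 134.]
side tray 232 (np.float64(-52.9), np.float64(172.7)) 26.0 [205. 201. 173.]
```

View pics/s7.png

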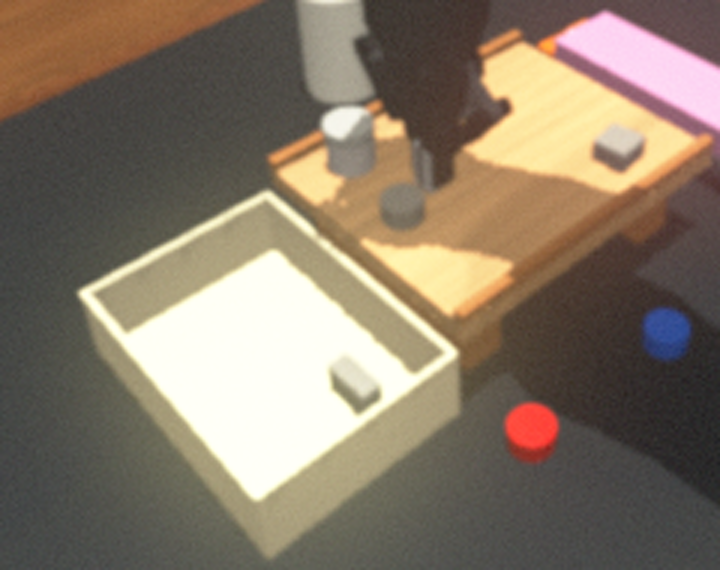

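The round stub is centred ahead of the finger and well clear of the tin. I'll finish this sweep.

Emit:
arm_command(
  commands=[
    {"hand": 1, "travel": [0, 0, 0.03], "rot": [0, 0, 0]},
    {"hand": 1, "travel": [0, 0, 0.06], "rot": [0, 0, 0]},
    {"hand": 1, "travel": [0, 0, 0.09], "rot": [0, 0, 0]},
    {"hand": 1, "travel": [0, 0, 0.12], "rot": [0, 0, 0]},
    {"hand": 1, "travel": [0, 0, 0.16], "rot": [0, 0, 0]},
    {"hand": 1, "travel": [0, 0, 0.2], "rot": [0, 0, 0]},
    {"hand": 1, "travel": [0, 0, 0.24], "rot": [0, 0, 0]},
    {"hand": 1, "travel": [0, 0, 0.28], "rot": [0, 0, 0]},
    {"hand": 1, "travel": [0, 0, 0.32], "rot": [0, 0, 0]},
    {"hand": 1, "travel": [0, 0, 0.36], "rot": [0, 0, 0]},
  ],
)

```text
t: 16.3
tool_pos: [547.4, 79.2, 66.1]
ee_rot: [-1.57, 0.042, -0.042]
force: [-0.5, 0.2, -0.1]
width: -0.001
```

Emit:
arm_command(
  commands=[
    {"hand": 1, "travel": [0, 0, 0.04], "rot": [0, 0, 0]},
    {"hand": 1, "travel": [0, 0, 0.08], "rot": [0, 0, 0]},
    {"hand": 1, "travel": [0, 0, 0.12], "rot": [0, 0, 0]},
    {"hand": 1, "travel": [0, 0, 0.12], "rot": [0, 0, 0]},
    {"hand": 1, "travel": [0, -0.2, 0.12], "rot": [0, 0, 0]},
    {"hand": 1, "travel": [0, -0.4, 0.12], "rot": [0, 0, 0]},
    {"hand": 1, "travel": [0, -0.45, 0.12], "rot": [0, 0, 0]},
  ],
)

```text
t: 17.18
tool_pos: [549.7, 102.5, 158.4]
ee_rot: [-1.57, 0.04, -0.046]
force: [-0.5, -0.2, -0.3]
width: 0.001
```

```bash
python3 look.py
```

```text
17.175 [549.7 102.5 158.4] [-0.5 -0.2 -0.3]
tcp board (np.float64(-2.5), np.float64(156.5))
top board 196 (np.float64(62.9), np.float64(75.6)) 110.0 [239. 234. 220.]
top board 134 (np.float64(-61.6), np.float64(-60.1)) 93.0 [245. 236. 217.]
top tray 104 (np.float64(-2.8), np.float64(149.0)) 19.0 [146. 134. 113.]
top tray 118 (np.float64(-48.7), np.float64(165.1)) 27.0 [155. 146. 126.]
side board 294 (np.float64(56.3), np.float64(84.7)) 109.0 [199. 189. 177.]
side board 146 (np.float64(-64.6), np.float64(-53.8)) 92.0 [200. 181. 163.]
side tray 791 (np.float64(-39.7), np.float64(140.3)) 25.0 [160. 149. 123.]
```

Round is in the tray, at tray (-3, about -45), and the tin hasn't moved. Now the square stub.

Emit:
arm_command(
  commands=[
    {"hand": 1, "travel": [-0.07, 0, -0.25], "rot": [0, 0, 0]},
    {"hand": 1, "travel": [-0.14, 0, -0.5], "rot": [0, 0, 0]},
    {"hand": 1, "travel": [-0.21, 0, -0.75], "rot": [0, 0, 0]},
    {"hand": 1, "travel": [-0.295, 0, -1], "rot": [0, 0, 0]},
  ],
)

```text
t: 17.77
tool_pos: [477.6, -95.5, 154.8]
ee_rot: [-1.57, 0.044, -0.041]
force: [0.4, -0.6, -0.2]
width: -0.0
```

Emit:
arm_command(
  commands=[
    {"hand": 1, "travel": [0, 0, -0.2], "rot": [0, 0, 0]},
    {"hand": 1, "travel": [0, 0, -0.32], "rot": [0, 0, 0]},
    {"hand": 1, "travel": [0, 0, -0.32], "rot": [0, 0, 0]},
    {"hand": 1, "travel": [0, 0.2, -0.32], "rot": [0, 0, 0]},
    {"hand": 1, "travel": [0, 0.38, -0.32], "rot": [0, 0, 0]},
    {"hand": 1, "travel": [0, 0.43, -0.32], "rot": [0, 0, 0]},
    {"hand": 1, "travel": [0, 0.455, -0.32], "rot": [0, 0, 0]},
    {"hand": 1, "travel": [0, 0.455, -0.32], "rot": [0, 0, 0]},
  ],
)

```text
t: 18.77
tool_pos: [475.9, -157.6, 65.6]
ee_rot: [-1.57, 0.042, -0.042]
force: [-1.0, 0.2, 0.4]
width: 0.0
```

Emit:
arm_command(
  commands=[
    {"hand": 1, "travel": [0, 0, 0.03], "rot": [0, 0, 0]},
    {"hand": 1, "travel": [0, 0, 0.06], "rot": [0, 0, 0]},
    {"hand": 1, "travel": [0, 0, 0.085], "rot": [0, 0, 0]},
    {"hand": 1, "travel": [0, 0, 0.11], "rot": [0, 0, 0]},
    {"hand": 1, "travel": [0, 0, 0.135], "rot": [0, 0, 0]},
    {"hand": 1, "travel": [0, 0, 0.16], "rot": [0, 0, 0]},
    {"hand": 1, "travel": [0, 0, 0.19], "rot": [0, 0, 0]},
    {"hand": 1, "travel": [0, 0, 0.22], "rot": [0, 0, 0]},
    {"hand": 1, "travel": [0, 0, 0.25], "rot": [0, 0, 0]},
    {"hand": 1, "travel": [0, 0, 0.28], "rot": [0, 0, 0]},
  ],
)

```text
t: 20.02
tool_pos: [478.5, -101.5, 65.2]
ee_rot: [-1.57, 0.042, -0.042]
force: [0.1, -0.3, 0.1]
width: 0.0
```

```bash
python3 look.py
```

```text
20.025 [ 478.5 -101.5   65.2] [ 0.1 -0.3  0.1]
tcp board (np.float64(-62.9), np.float64(-50.8))
top board 197 (np.float64(62.9), np.float64(75.7)) 110.0 [235. 230. 214.]
top tray 104 (np.float64(-2.9), np.float64(149.1)) 19.0 [232. 225. 199.]
top tray 119 (np.float64(-48.7), np.float64(165.5)) 27.0 [204. 198. 171.]
side board 296 (np.float64(56.2), np.float64(84.5)) 109.0 [195. 185. 172.]
side board 305 (np.float64(-66.2), np.float64(-33.0)) 93.0 [121. 101.  88.]
side tray 823 (np.float64(-37.5), np.float64(136.0)) 26.0 [194. 183. 151.]
```

Emit:
arm_command(
  commands=[
    {"hand": 1, "travel": [0, -0.005, 0.035], "rot": [0, 0, 0]},
    {"hand": 1, "travel": [0, -0.01, 0.07], "rot": [0, 0, 0]},
    {"hand": 1, "travel": [0, -0.01, 0.105], "rot": [0, 0, 0]},
    {"hand": 1, "travel": [0, -0.01, 0.14], "rot": [0, 0, 0]},
    {"hand": 1, "travel": [0, -0.01, 0.175], "rot": [0, 0, 0]},
    {"hand": 1, "travel": [0, -0.01, 0.21], "rot": [0, 0, 0]},
    {"hand": 1, "travel": [0, -0.01, 0.245], "rot": [0, 0, 0]},
    {"hand": 1, "travel": [0, -0.01, 0.28], "rot": [0, 0, 0]},
    {"hand": 1, "travel": [0, -0.01, 0.315], "rot": [0, 0, 0]},
    {"hand": 1, "travel": [0, -0.01, 0.35], "rot": [0, 0, 0]},
  ],
)

```text
t: 21.38
tool_pos: [482.3, -31.6, 67.1]
ee_rot: [-1.57, 0.042, -0.042]
force: [-1.3, -0.0, -0.6]
width: 0.002
```

```bash
python3 look.py pics/s8.png
```

```text
21.375 [482.3 -31.6  67.1] [-1.3 -0.  -0.6]
tcp board (np.float64(-62.8), np.float64(19.2))
top board 197 (np.float64(62.8), np.float64(75.6)) 110.0 [236. 230. 215.]
side board 299 (np.float64(55.5), np.float64(84.5)) 108.0 [197. 187. 174.]
side board 333 (np.float64(-66.6), np.float64(39.3)) 93.0 [124. 106.  92.]
side tray 784 (np.float64(-38.8), np.float64(140.1)) 25.0 [197. 187. 155.]
```

View pics/s8.png

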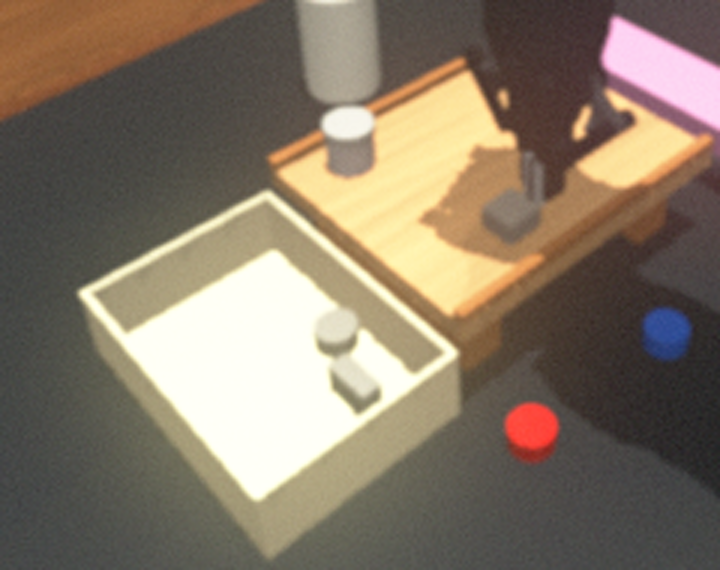

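The block and the round stub are in the tray, and the square is square-on ahead of the finger. I'll continue over the end.

Emit:
arm_command(
  commands=[
    {"hand": 1, "travel": [0, 0, 0.035], "rot": [0, 0, 0]},
    {"hand": 1, "travel": [0, 0, 0.07], "rot": [0, 0, 0]},
    {"hand": 1, "travel": [0, 0, 0.105], "rot": [0, 0, 0]},
    {"hand": 1, "travel": [0, 0, 0.14], "rot": [0, 0, 0]},
    {"hand": 1, "travel": [0, 0, 0.175], "rot": [0, 0, 0]},
    {"hand": 1, "travel": [0, 0, 0.21], "rot": [0, 0, 0]},
    {"hand": 1, "travel": [0, 0, 0.245], "rot": [0, 0, 0]},
    {"hand": 1, "travel": [0, 0, 0.28], "rot": [0, 0, 0]},
    {"hand": 1, "travel": [0, 0, 0.315], "rot": [0, 0, 0]},
    {"hand": 1, "travel": [0, 0, 0.35], "rot": [0, 0, 0]},
  ],
)

```text
t: 22.72
tool_pos: [486.0, 38.3, 67.1]
ee_rot: [-1.57, 0.042, -0.042]
force: [-0.8, 0.9, 1.0]
width: 0.001
```

Emit:
arm_command(
  commands=[
    {"hand": 1, "travel": [0, 0, 0.035], "rot": [0, 0, 0]},
    {"hand": 1, "travel": [0, 0, 0.07], "rot": [0, 0, 0]},
    {"hand": 1, "travel": [0, 0, 0.105], "rot": [0, 0, 0]},
    {"hand": 1, "travel": [0, 0, 0.14], "rot": [0, 0, 0]},
    {"hand": 1, "travel": [0, 0, 0.175], "rot": [0, 0, 0]},
    {"hand": 1, "travel": [0, 0, 0.21], "rot": [0, 0, 0]},
    {"hand": 1, "travel": [0, 0, 0.245], "rot": [0, 0, 0]},
    {"hand": 1, "travel": [0, 0, 0.28], "rot": [0, 0, 0]},
    {"hand": 1, "travel": [0, 0, 0.315], "rot": [0, 0, 0]},
    {"hand": 1, "travel": [0, 0, 0.35], "rot": [0, 0, 0]},
  ],
)

```text
t: 23.98
tool_pos: [489.8, 108.2, 67.2]
ee_rot: [-1.57, 0.042, -0.042]
force: [-0.2, 0.1, -0.3]
width: -0.0
```

Emit:
arm_command(
  commands=[
    {"hand": 1, "travel": [0, -0.2, 0], "rot": [0, 0, 0]},
    {"hand": 1, "travel": [0, -0.4, 0], "rot": [0, 0, 0]},
    {"hand": 1, "travel": [0, -0.6, -0.3], "rot": [0, 0, 0]},
    {"hand": 1, "travel": [0, -0.6, -0.6], "rot": [0, 0, 0]},
    {"hand": 1, "travel": [0, -0.6, -0.6], "rot": [0, 0, 0]},
    {"hand": 1, "travel": [0, -0.6, -0.6], "rot": [0, 0, 0]},
  ],
)

```text
t: 24.72
tool_pos: [483.3, -12.2, 187.2]
ee_rot: [-1.57, 0.043, -0.044]
force: [0.5, 0.4, 0.2]
width: 0.001
```

```bash
python3 look.py pics/s9.png
```

```text
24.725 [483.3 -12.2 187.2] [0.5 0.4 0.2]
tcp board (np.float64(-62.8), np.float64(38.6))
top board 169 (np.float64(65.1), np.float64(73.8)) 110.0 [228. 222. 206.]
side board 298 (np.float64(55.9), np.float64(84.5)) 109.0 [194. 185. 172.]
side tray 908 (np.float64(-48.9), np.float64(147.5)) 27.0 [195. 186. 156.]
```

View pics/s9.png

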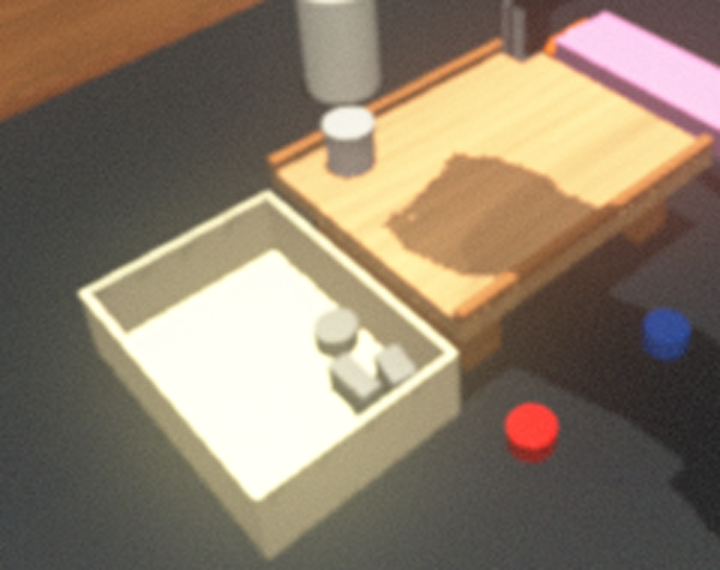

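All three stubs are in the tray, below the rim: round at (337,330), block at (355,380) and square at (395,365) in the crop. The board holds only the tin, the arm is clear, and about 25 s have passed, so I'll hand in.

```bash
python3 -c "
from bench import arm
print(arm.job_done())"
```

```text
the job is handed in; nothing more can be done
None
```

I swept the block, round and square stubs along the board one at a time with the closed fingers and over the open end. The job was handed in at about 25 s, and all three were in the tray.

- **Last checks:** The final side picture shows all three stubs inside the tray and below its rim, with the square resting between the board-side wall and the block. The wrist force stayed near 1 N in every reading, and the arm was raised clear of everything.
- **Tin:** Until the square's last push, the top camera put the tin within about 1 mm of its start. The final top reading was about 2 mm off because the arm partly hid the tin. In the side picture it looked unmoved and upright.
- **Not measured:** I only saw the holder and bottle in the pictures, where they looked undisturbed. I did not look at the knife again after the start, but the arm never went near it after leaving its start pose.
- **What went wrong:** The first pass over the block missed, because the shut fingertips end about 13 mm above the reported TCP. Nothing was touched, and I lowered the TCP by about that much for the sweeps that worked.

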